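# Hang the bean masher on the free fork of the utensil carousel

## Robot

A 6-joint arm with a two-finger parallel gripper is mounted at the origin on the work surface. World frame = base frame: x ahead of the robot, y to its left, z up, the work surface at z = 0. Lengths are in mm, angles in rad, forces in N, time in s.
With the tool pointing down it reaches from about 350 to 775 mm from the base axis. Payload 7.3 kg.
Tool frame: the origin (TCP) lies on the front face of the gripper's body, between the roots of the fingers; the fingertips stand 66 mm ahead of it and the grasp point (between the pads) lies 47 mm ahead of it (bot.tip_extent is the distance from the TCP to the fingertips, in mm); z points along the fingers, y is the line along which they close (so a half turn about z gives the same grasp; the last joint's range is limited). The gripper opens to 92 mm and grips with 3 to 60 N. Pads are 19 mm wide; open, the fingers measure 130 mm over their backs; the gripper's body (75 mm by 190 mm) begins 47 mm behind the grasp point.
Start: joints at [-1.302, 0.342, 1.524, -0, 1.275, -0.146], TCP at [211.601, -480.483, 292.241] pointing down, gripper open.
Joint ranges: [-2.53, 2.53], [-0.77, 2.02], [0.04, 2.7], [-1, 4.14], [0.28, 2.66], [-3.11, 3.11]. Speed limits (rad/s): [2.57, 2.57, 3.14, 3.14, 3.14, 3.14].

## Interface

Orientations are given as [roll, pitch, yaw] about the fixed x, y, z axes, in that order (R = Rz(yaw) Ry(pitch) Rx(roll)).
In Python, from plant import readout, viewer, order, bot gives the robot as it stands.
- The arm moves only by the shell command python3 -m creep 'ROWS'. ROWS is text: rows parted by semicolons, each of 7 numbers parted by spaces: the shift along the world's x, y, z in m, then the turn, a rotation vector about the world's x, y, z in rad, then the opening in per cent of the stroke, from 0 (shut) to 100 (fully open). A call has 1 to 8 rows; each row shifts and turns the commanded pose from where the row before left it; what a row does not reach is not made up. A row lasts 1/12 s, in which the tool goes at most 41.7 mm and 7.16 degrees, less where a joint would pass 70% of its speed; a pose out of reach is approached as far as the arm can. A call is refused whole if a number of a shift passes 0.0417 or a number of a turn 0.125, either way. A call with a gripper value outside its range is refused whole. The fingers move at their own pace and stop on an object; the grip force is fixed at half the most. Time passes only in rows, so rows that do not move let the fingers close. It gives the time, the measured TCP pose, the force, the opening and the grip force at its end, in the units of the state.
- readout.get_obs(): the state, without advancing time (a new reading comes with each control period).
- viewer.capture(name): name is "scene" or "side" or "wrist"; returns the picture (400x640x3 uint8, red, green, blue); there is no depth.
- viewer.camera_info(name): a dict with "fx", "fy", "cx", "cy" (pixels), "D" ([k1, k2, p1, p2, k3] as OpenCV has them; the pictures are not rectified), "origin" and "rotation" of the camera in the world. Camera axes: x right, y up, looking along -z (the intrinsics and any distortion apply to the point x, -y, -z); pixel columns grow to the right and rows downward; lengths in mm; the calibration is good to about 2 mm. A picture is of the moment at which its call begins: read the wrist's pose just before it. camera_info takes no time and is no camera call; for the wrist camera it gives the pose at the moment of the call.
- order.close_job(): hands the job in; it is judged then, once.
The state is a dict: "time": time; "joint_positions": joint angles; "dq": joint speeds; "tau": joint torques, N m; "tool_pos": TCP position; "tcp_rot": TCP orientation; "contact_force": force on the tool from outside, world axes, zero at the start; "moment": the same for the moment, N m; "grip_width": finger opening in mm; "finger_force": force on a finger pad.
Only numpy, scipy, OpenCV 4.12 (cv2) and the standard library are available. Lean on these libraries where they do the work, as an engineer would, in place of code of your own. Each camera call takes 0.05 s, during which the arm holds its last target. There are 200 camera calls.

## Task

Turn the utensil carousel until its free fork stands over the yellow tab, then hang the orange-handled bean masher in that fork, its shaft between the wires and its collar flat on them, behind their raised ends. The fork is bent and springy: lower the masher until you feel the fork carry it, hold it there a moment before you let go, and never push or press it hard against the carousel. Leave everything else on the counter where it is.

Things in the scene. Friction and masses are not known exactly. Their poses are not given: they have to be found in the camera images.
- loading_mark (a point): The yellow tab on the foot of the utensil carousel marks its loading side, which roughly faces the robot. This point lies on top of the tab, 4 mm above the counter and 133 mm from the carousel's axis. The foot is fixed: dark disc of radius 100 mm, 14 mm high, with a column of radius 18 mm.
- crown: Turning part of the carousel: grey disc of radius 85 mm, top 225 mm above the counter, turning endlessly either way about the upright axis through this origin (on the axis, at counter level; -x points along the free fork). Stiff (0.12 N m), stays where left. It has five forked hooks 72 degrees apart, one of them free.
- crown_centre (a point): Point on the crown's axis, at the top of its disc, 225 mm above the counter. The four other forks hold utensils fixed for good: red, green, blue and white handles of 22 mm, 133 mm from the axis, tops 284 mm above the counter; their heads reach down to 65 mm above it and at most 26 mm out from the handle's axis.
- crank (a point): Black upright crank knob on the crown's disc, for turning it: 20 mm across, from 225 to 285 mm above the counter, 60 mm from the axis. This point is on its centre line, 260 mm above the counter. Seen from above the knob stands 108 degrees anticlockwise of the free fork.
- fork_seat (a point): Nominal seat of the free fork: midway between its wires, level with their tops, 220 mm above the counter, 133 mm from the axis. The point turns with the crown, but this fork is bent by use: its wires really lie up to 11 mm above or below this height, which this point does not show. Springy up and down (3.5 N per mm); loads above 14 N are too much for it.
- fork_tip (a point): Free fork: two level 7 mm steel wires, 15 mm apart inside, point straight out from the crown. A cross-wire closes the inner end; the outer ends, 158 to 170 mm from the axis, rise 12 mm and flare apart. This point: between the raised ends (unbent). A 10 mm shaft fits 128 (at the cross-wire) to 139 mm from the axis with its collar flat on the wires.
- masher_grip (a point): The bean masher, 0.2 to 0.4 kg, stands upright on its round steel plate (72 mm across). Above it a 10 mm steel shaft up to 160 mm, an orange collar (36 mm across, from 160 to 166 mm), and an orange upright handle 22 mm across from 166 to 230 mm. This point is on the axis, half-way up the handle, 198 mm above the masher's underside; z points along the handle.
- masher_collar (a point): Centre of the underside of the masher's orange collar, which rests on the wires when it hangs: 160 mm above the masher's underside, 38 mm below the middle of the handle.
- canister: Bystander, leave alone: can with a paper band, 66 mm across, 100 mm tall; origin at its underside.
- red_bottle: Bystander, leave alone: red sauce bottle, 56 mm across, 170 mm tall; origin at its underside.
- yellow_bottle: Bystander, leave alone: yellow sauce bottle, 56 mm across, 170 mm tall; origin at its underside.
- bowl: Bystander, leave alone: glass bowl, 130 mm across, 70 mm tall; origin at its underside.
- cup: Bystander, leave alone: clear plastic cup, 84 mm across, 110 mm tall; origin at its underside.
- spice_jar: Bystander, leave alone: small jar with black cap, 48 mm across, 90 mm tall; origin at its underside.
- spoon: Bystander, leave alone: steel spoon lying flat; origin at its underside.
Mind the look-alikes: they are no part of the job. Leave any blue look-alike of the part that bears masher_grip alone.

How it is judged (in metres and radians):
On the way, in this order (a step that is already met when the one before it is completed fails the run):
1. The free fork stands over the yellow tab (within 20 mm) and the crown is still (horizontal distance between fork_seat and loading_mark below 0.02 m and angular speed of crown below 0.1 rad/s), for 0.3 s.
2. The masher, still held, is let down in the free fork until the fork carries at least 1.5 N (horizontal distance between fork_seat and loading_mark below 0.02 m and horizontal distance between masher_collar and fork_seat below 0.01 m and contact force between masher and crown above 1.5 N and contact force between the fingers and masher above 0.5 N), for 0.25 s.
At the end, for the whole second after the job is handed in: The free fork is over the yellow tab (within 20 mm), the masher hangs in it at rest and upright (within 0.1 rad), carried by the fork, its collar within 10 mm of the seat seen from above and 16 mm above to 18 mm below its nominal height (horizontal distance between fork_seat and loading_mark below 0.02 m and horizontal distance between masher_collar and fork_seat below 0.01 m and z of masher_collar in the frame of fork_seat between -0.018 and 0.016 m and angle between masher_grip's own z axis and vertical below 0.1 rad and contact force between masher and crown above 1 N and linear speed of masher below 0.03 m/s); the robot touches nothing.
It fails at once if The masher is pushed against the carousel with more than 14 N (contact force between masher and crown above 14 N).
It fails at once if A bystander is moved by more than 30 mm (distance of any of canister, red_bottle, yellow_bottle, bowl, cup, spice_jar, spoon from where it was at the start of the episode above 0.03 m).
It also fails if it takes over 72 s, if anything falls off the work surface, if the arm or the gripper's body presses on something with over 40 N, if the wrist force passes 120 N, or if a joint passes its speed limit or range.

## Working session

There is one attempt and no reset: what is moved stays moved. The work goes in short steps, Python scripts to look and compute and a shell command to move; the robot and the scene stay as the last step left them, time stands still between calls to the robot, and variables do not carry over. Pictures are saved under pics/ and viewed, at most 10 in all, crops included, and the job is handed in when it is done.

```bash
mkdir -p pics; ls; cat > h.py <<'E'
import numpy as np, cv2
from plant import readout, viewer, order, bot
def cam(n):
    c=viewer.camera_info(n); K=np.array([[c['fx'],0,c['cx']],[0,c['fy'],c['cy']],[0,0,1.]])
    return K,np.array(c['D'],float),np.array(c['origin'],float),np.array(c['rotation'],float)
def ray(c,uv):
    K,D,o,R=c; p=cv2.undistortPoints(np.array([[uv]],float),K,D)[0,0]
    return o,R@np.array([p[0],-p[1],-1])
def at(c,uv,z):
    o,d=ray(c,uv); return o+d*(z-o[2])/d[2]
def proj(c,P):
    K,D,o,R=c; q=(np.atleast_2d(P)-o)@R; q=q*[1,-1,-1]
    return cv2.projectPoints(q,np.zeros(3),np.zeros(3),K,D)[0][:,0]
E
python3 - <<'E'
from h import *
for n in('scene','side','wrist'):
    c=cam(n); im=viewer.capture(n); cv2.imwrite(f'pics/{n}0.png',im[:,:,::-1]); print(n,c[2],c[3][:,2].round(2),c[0][0,0],c[1])
print(readout.get_obs())
E
```

```text
picsTraceback (most recent call last):
  File "<stdin>", line 3, in <module>
IndexError: too many indices for array: array is 1-dimensional, but 2 were indexed
```

View pics/scene0.png

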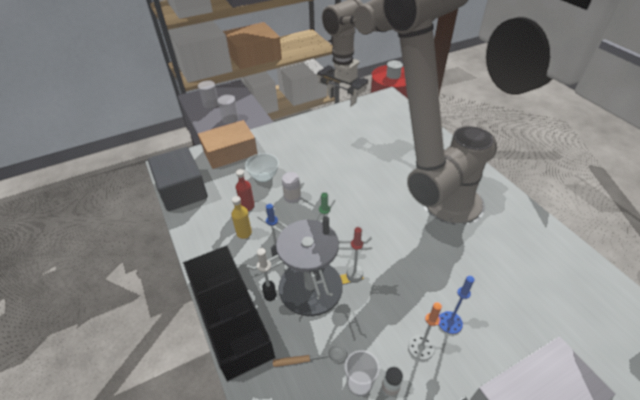

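The scene view shows the carousel at about (307,245), with its crank near (326,225) and the yellow tab near (345,279). The orange masher is at (434,313), the blue look-alike at (466,288), and the free fork seems to point towards the camera near (320,285). `rotation` is a vector, so I need to convert it.

```bash
sed -i "s/np.array(c\['rotation'\],float)/rot(c['rotation'])/; 2a from scipy.spatial.transform import Rotation as Ro\ndef rot(r):\n    r=np.array(r,float)\n    return Ro.from_euler('xyz',r).as_matrix() if r.size==3 else (Ro.from_quat(r).as_matrix() if r.size==4 else r.reshape(3,3))" h.py
python3 - <<'E'
from h import *
for n in('scene','side','wrist'):
    print(viewer.camera_info(n)); c=cam(n)
    if n!='scene':
        im=viewer.capture(n); cv2.imwrite(f'pics/{n}0.png',im[:,:,::-1])
im=cv2.imread('pics/scene0.png')
cv2.imwrite('pics/scene0c.png',cv2.resize(im[170:370,210:490],None,fx=2.8,fy=2.8,interpolation=cv2.INTER_CUBIC))
c=cam('scene'); print(proj(c,[[0,0,0],[211.6,-480.5,292]]))
print(at(c,(422,347),0),at(c,(307,242),225),at(c,(345,279),4))
print(readout.get_obs())
E
```

```text
{'fx': 397.6636183446589, 'fy': 397.6636183446589, 'cx': 325.29921164544635, 'cy': 215.69468583410594, 'D': array([-0.02116306,  0.        ,  0.        ,  0.        ,  0.        ]), 'origin': array([ 898.36608801,  706.10670697, 1062.35968715]), 'rotation': array([0.74330641, 0.01029076, 2.65578204])}
{'fx': 445.25710013295173, 'fy': 445.25710013295173, 'cx': 314.5284338968121, 'cy': 204.3032442177466, 'D': array([-0.11983201,  0.        ,  0.        ,  0.        ,  0.        ]), 'origin': array([1146.27867407, -860.49924864, 1041.58870798]), 'rotation': array([ 0.89665068, -0.01409093,  0.63047081])}
{'fx': 344.1978188645085, 'fy': 344.1978188645085, 'cx': 320.97332701045565, 'cy': 207.66280968184958, 'D': array([0.00689652, 0.        , 0.        , 0.        , 0.        ]), 'origin': array([ 279.19391592, -450.97356734,  383.37204593]), 'rotation': array([-0.27630347,  0.0015888 , -1.15623552])}
[[452.38671204 201.56328383]
 [341.54633498  86.1636931 ]]
[447.00870584 404.53607802   0.        ] [635.04900218  83.20859997 225.        ] [525.68168347 110.02018522   4.        ]
{'time': 0.15, 'joint_positions': array([-1.30199869e+00,  3.42573134e-01,  1.52475614e+00, -1.35733640e-05,
        1.27543677e+00, -1.45999890e-01]), 'dq': array([-0.0009227 , -0.00221851, -0.00505511, -0.00090275, -0.00033135,
       -0.00222833]), 'tau': array([ 1.99806324e-03, -4.31467295e+01, -2.44354373e+01,  7.16898730e-02,
        5.37582894e-02, -9.74898762e-05]), 'tool_pos': array([ 211.5351647 , -480.25468121,  291.71362389]), 'tcp_rot': array([-3.14042986e+00, -1.57863203e-04,  4.14801394e-01]), 'contact_force': array([ 0.02163656,  0.73014422, -0.32815966]), 'moment': array([-0.04063892,  0.03033928,  0.03153676]), 'finger_force': 0.0, 'grip_width': 92.047401417521}
```

View pics/side0.png

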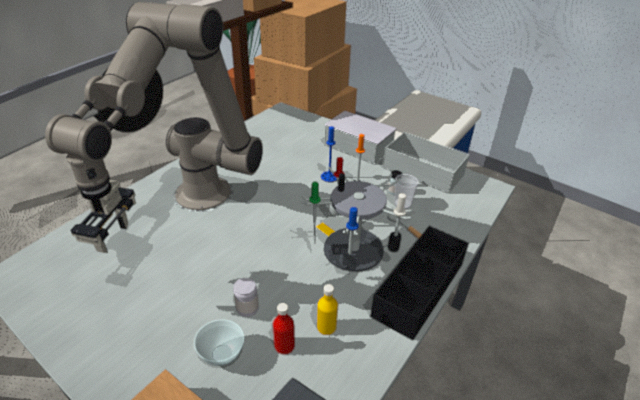

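View pics/scene0c.png

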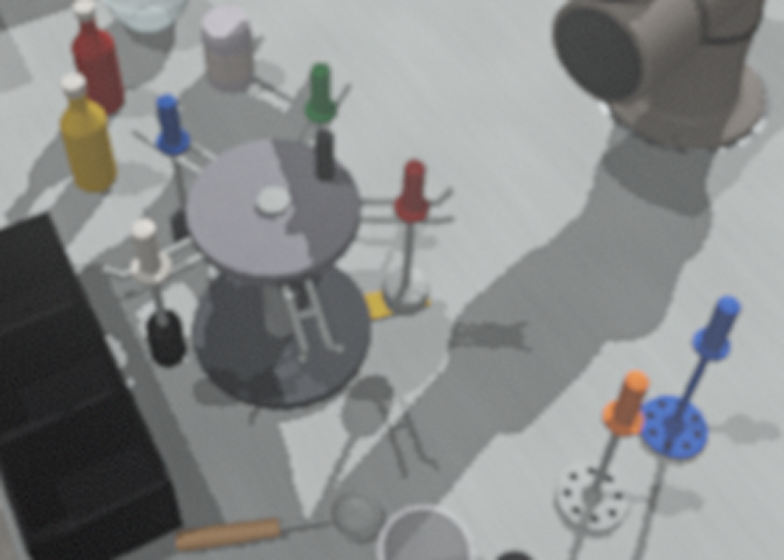

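The side view shows the carousel with its crown at (359,199) and foot at (353,247), the tab at (326,229), and the orange masher at (361,145). The enlarged scene view shows the free fork at crop (305,310), with red, green, blue and white following anticlockwise. The crank stands between red and green, as it should. Next I'll fit the geometry from both views.

```bash
cat > fit.py <<'E'
from h import *
from scipy.optimize import least_squares
cols={'red':[(0,6),(174,180)],'green':[(45,80)],'blue':[(105,125)],'orange':[(7,16)],'tab':[(20,30)]}
near={'scene':{'red':(357,240),'green':(324,203),'blue':(271,214),'orange':(434,313),'tab':(350,279)},
      'side':{'red':(340,165),'green':(315,192),'blue':(352,218),'orange':(361,142),'tab':(325,229)}}
if __name__=='__main__':
    uv={}
    for n in near:
        h=cv2.cvtColor(cv2.imread(f'pics/{n}0.png'),cv2.COLOR_BGR2HSV)
        for k,rs in cols.items():
            m=sum(cv2.inRange(h,(a,110,70),(b,255,255)) for a,b in rs)
            N,L,S,C=cv2.connectedComponentsWithStats(m.astype(np.uint8))
            i=1+np.argmin([np.linalg.norm(c-near[n][k])+(100 if s[4]<8 else 0) for c,s in zip(C[1:],S[1:])])
            ys,xs=np.where(L==i); t=ys<ys.min()+2
            uv[n,k]=C[i]; print(n,k,C[i].round(1),S[i],'top',xs[t].mean().round(1),ys.min())
    cs={n:cam(n) for n in near}
    def res(p):
        x,y,f,z=p; P={k:[x+133*np.cos(f+a),y+133*np.sin(f+a),z] for k,a in zip(('red','green','blue'),np.radians([72,144,216]))}
        return np.concatenate([(proj(cs[n],P[k])[0]-uv[n,k]) for n in near for k in P])
    s=least_squares(res,[635,83,1.2,250],loss='soft_l1'); print('crown',s.x,np.degrees(s.x[2]),s.fun.round(1))
    for k,g in(('orange',[450,400,190]),('tab',[520,110,4])):
        q=least_squares(lambda p:np.concatenate([proj(cs[n],p)[0]-uv[n,k] for n in near]),g); print(k,q.x,q.fun.round(1), [at(cs[n],uv[n,k],4).round(0) for n in near])
    print('disc side',at(cs['side'],(359,199),225),'foot',at(cs['side'],(353,249),14),at(cs['scene'],(310.7,288.6),14),'plate',at(cs['scene'],(421.4,346.4),2))
E
python3 fit.py
```

```text
scene red [355.3 245.6] [352 242   9   7  27] top 352.5 242Traceback (most recent call last):
  File "fit.py", line 13, in <module>
    i=1+np.argmin([np.linalg.norm(c-near[n][k])+(100 if s[4]<8 else 0) for c,s in zip(C[1:],S[1:])])
        ~~~~~~~~~^^^^^^^^^^^^^^^^^^^^^^^^^^^^^^^^^^^^^^^^^^^^^^^^^^^^^^^^^^^^^^^^^^^^^^^^^^^^^^^^^^^
    return _wrapfunc(a, 'argmin', axis=axis, out=out, **kwds)
    return _wrapit(obj, method, *args, **kwds)
    result = getattr(arr, method)(*args, **kwds)
ValueError: attempt to get argmin of an empty sequence
```

View pics/wrist0.png

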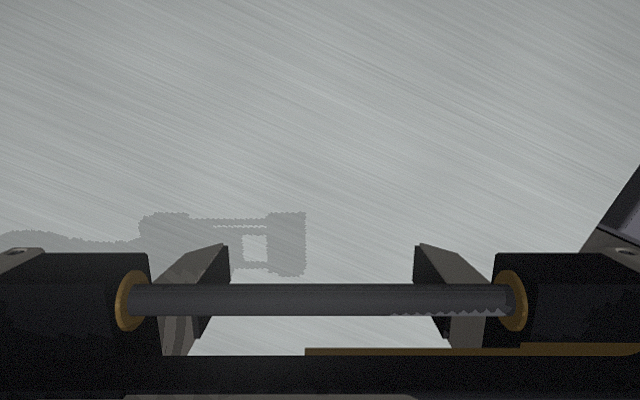

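The wrist view shows only the counter and the fingers so far. I'll loosen the colour thresholds.

```bash
sed -i "s/(a,110,70)/(a,90,40)/; s/(174,180)/(170,180)/; s/(45,80)/(40,90)/; s/'blue':\[(105,125)\]/'blue':[(100,130)]/;s/'red':\[(0,6)/'red':[(0,5)/" fit.py; python3 fit.py
```

```text
scene red [356.5 239.2] [351 228  11  21 128] top 357.8 228
scene green [321.8 210.7] [320 209   5   4   6] top 320.5 209
scene blue [270.6 215.5] [266 204  12  21 143] top 269.0 204
scene orange [433.5 314.5] [426 303  16  22 211] top 436.8 303
scene tab [344.2 278.7] [340 274  10  10  60] top 343.8 274
side red [338.8 167.2] [334 157  10  21 116] top 339.1 157
side green [314.5 193.8] [309 182  12  22 153] top 315.0 182
side blue [352.2 219.4] [346 207  13  24 206] top 353.0 207
side orange [360.2 144.2] [355 134  10  20 124] top 361.0 134
side tab [325.  228.7] [316 222  19  15 133] top 322.0 222
crown [635.45969249  84.09371358   1.36336115 242.8272874 ] 78.114839665842 [ 0.2 -0.1  2.1 -6.3 -0.3  0.2  0.4  1.2  0.2 -0.1  0.4  0.2]
orange [450.41596418 403.69109123 186.00877603] [ 0.1 -0.1  0.2  0.2] [array([358., 341.,   4.]), array([301., 673.,   4.])]
tab [517.04387362 104.75804435   5.05473532] [ 2.3 -2.2  2.9  2.1] [array([527., 108.,   4.]), array([502., 109.,   4.])]
disc side [644.1886534   72.79285266 225.        ] foot [640.03623503  72.86200775  14.        ] [639.20146835  96.24975732  14.        ] plate [448.26327081 402.90157117   2.        ]
```

The carousel axis is at about (635.5, 84). The free fork points at +78°, the tab lies at about 165–169°, and the masher is at (450, 404). So the crown has to turn about 89° anticlockwise. I'll move above the loading side and look with the wrist camera to refine this.

```bash
python3 -m creep '.0134 .028 .0064 0 0 -.0155 100;.0134 .028 .0064 0 0 -.0155 100;.0134 .028 .0064 0 0 -.0155 100;.0134 .028 .0064 0 0 -.0155 100;.0134 .028 .0064 0 0 -.0155 100;.0134 .028 .0064 0 0 -.0155 100;.0134 .028 .0064 0 0 -.0155 100;.0134 .028 .0064 0 0 -.0155 100'
python3 -m creep '.0134 .028 .0064 0 0 -.0155 100;.0134 .028 .0064 0 0 -.0155 100;.0134 .028 .0064 0 0 -.0155 100;.0134 .028 .0064 0 0 -.0155 100;.0134 .028 .0064 0 0 -.0155 100;.0134 .028 .0064 0 0 -.0155 100;.0134 .028 .0064 0 0 -.0155 100;.0134 .028 .0064 0 0 -.0155 100'
python3 -m creep '.0134 .028 .0064 0 0 -.0155 100;.0134 .028 .0064 0 0 -.0155 100;.0134 .028 .0064 0 0 -.0155 100;.0134 .028 .0064 0 0 -.0155 100;0 0 0 0 0 0 100;0 0 0 0 0 0 100;0 0 0 0 0 0 100'
python3 - <<'E'
from h import *
c=cam('wrist'); im=viewer.capture('wrist'); cv2.imwrite('pics/w1.png',im[:,:,::-1]); np.savez('w1.npz',*c)
a=np.radians
def s(r,t,z): return [635.5+r*np.cos(a(t)),84+r*np.sin(a(t)),z]
print(proj(c,[s(60,186,225),s(60,186,285),s(133,167,4),s(133,150,284),s(133,222,284)]).round(0))
E
```

```text
time: 0.82
tool_pos: [319.0, -255.0, 343.6]
tcp_rot: [-3.141, 0.0, 0.29]
contact_force: [1.1, -0.5, 0.1]
grip_width: 91.8
finger_force: 0.0
time: 1.48
tool_pos: [426.2, -30.9, 394.9]
tcp_rot: [3.142, 0.0, 0.166]
contact_force: [0.7, -0.2, -0.5]
grip_width: 91.7
finger_force: 0.0
time: 2.07
tool_pos: [479.3, 79.3, 419.7]
tcp_rot: [3.141, 0.001, 0.105]
contact_force: [-0.2, 0.8, -0.3]
grip_width: 91.8
finger_force: 0.0
[[336.  80.]
 [340.  72.]
 [299. 141.]
 [219. 150.]
 [458. 150.]]
```

View pics/w1.png

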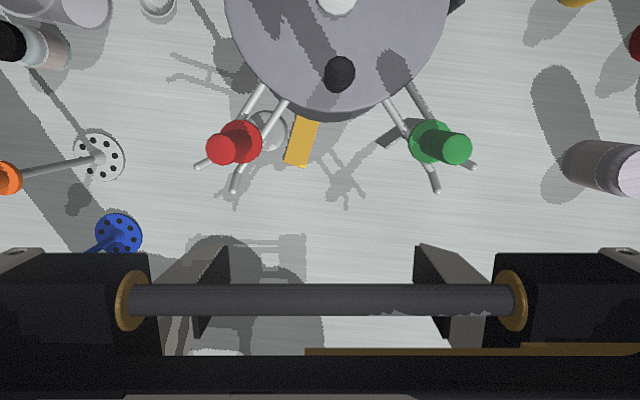

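The wrist view shows the knob top at (341,72), where I predicted (340,72). The tab centreline runs from (306,120) to (296,164), matching 167°, and the masher plate is at (98,157). Now I'll grasp the knob.

```bash
python3 - <<'E'
from h import *
d=np.load('w1.npz'); c=[d[f'arr_{i}'] for i in range(4)]
for uv in((306,120),(301,141),(296,164)):
    p=at(c,uv,4); v=p[:2]-[635.5,84]; print(p.round(1),np.hypot(*v).round(1),np.degrees(np.arctan2(v[1],v[0])).round(1))
k=at(c,(341,72),285);v=k[:2]-[635.5,84];print('knob',k.round(1),np.hypot(*v),np.degrees(np.arctan2(v[1],v[0]))%360)
print('plate',at(c,(98,157),4))
E
python3 -m creep '.024 -.0004 -.005 0 0 0 100;.024 -.0004 -.005 0 0 0 100;.024 -.0004 -.005 0 0 0 100;.0245 -.0004 -.005 0 0 0 100;0 0 -.02 0 0 0 100;0 0 -.02 0 0 0 100;0 0 -.02 0 0 0 100;0 0 -.02 0 0 0 100'
python3 -m creep '0 0 -.0127 0 0 0 100;0 0 0 0 0 0 100;0 0 0 0 0 0 0;0 0 0 0 0 0 0;0 0 0 0 0 0 0;0 0 0 0 0 0 0;0 0 0 0 0 0 0;0 0 0 0 0 0 0'
```

```text
[536.2 106.5   4. ] 101.8 167.2
[506. 111.   4.] 132.3 168.2
[471.8 115.4   4. ] 166.6 169.1
knob [576.1  76.9 285. ] 59.79946255565107 186.83815359275303
plate [451.43919857 404.97569858   4.        ]
time: 2.78
tool_pos: [575.7, 76.3, 319.1]
tcp_rot: [3.141, 0.001, 0.103]
contact_force: [0.4, -0.6, -0.6]
grip_width: 91.9
finger_force: 0.0
time: 3.45
tool_pos: [576.2, 77.9, 308.0]
tcp_rot: [3.141, -0.001, 0.105]
contact_force: [-0.1, 0.8, -0.1]
grip_width: 56.7
finger_force: 0.0
```

```bash
python3 -m creep '0 0 0 0 0 0 0;0 0 0 0 0 0 0;0 0 0 0 0 0 0;0 0 0 0 0 0 0;0 0 0 0 0 0 0;0 0 0 0 0 0 0'
python3 - <<'E'
import numpy as np
t=np.radians(np.linspace(186.5,276.5,19)); p=np.c_[60*np.cos(t),60*np.sin(t)]
print(np.diff(p,axis=0).round(1).tolist())
E
```

```text
time: 3.95
tool_pos: [576.1, 77.9, 307.5]
tcp_rot: [3.141, 0.0, 0.105]
contact_force: [-0.0, -0.5, -0.1]
grip_width: 19.6
finger_force: 30.0
[[0.8, -5.2], [1.3, -5.1], [1.7, -4.9], [2.1, -4.8], [2.5, -4.6], [2.9, -4.3], [3.3, -4.1], [3.6, -3.8], [4.0, -3.4], [4.2, -3.1], [4.5, -2.7], [4.7, -2.3], [4.9, -1.9], [5.0, -1.4], [5.1, -1.0], [5.2, -0.5], [5.2, -0.1], [5.2, 0.4]]
```

```bash
python3 -m creep '.0008 -.0052 0 0 0 .0873 0;.0013 -.0051 0 0 0 .0873 0;.0017 -.0049 0 0 0 .0873 0;.0021 -.0048 0 0 0 .0873 0;.0025 -.0046 0 0 0 .0873 0;.0029 -.0043 0 0 0 .0873 0'
python3 -m creep '.0033 -.0041 0 0 0 .0873 0;.0036 -.0038 0 0 0 .0873 0;.0040 -.0034 0 0 0 .0873 0;.0042 -.0031 0 0 0 .0873 0;.0045 -.0027 0 0 0 .0873 0;.0047 -.0023 0 0 0 .0873 0'
python3 -m creep '.0049 -.0019 0 0 0 .0873 0;.0050 -.0014 0 0 0 .0873 0;.0051 -.0010 0 0 0 .0873 0;.0052 -.0005 0 0 0 .0873 0;.0052 -.0001 0 0 0 .0873 0;.0052 .0004 0 0 0 .0873 0;0 0 0 0 0 0 0;0 0 0 0 0 0 0'
```

```text
time: 4.45
tool_pos: [587.3, 49.0, 307.5]
tcp_rot: [-3.141, 0.0, 0.633]
contact_force: [0.2, 2.0, -0.7]
grip_width: 19.7
finger_force: 30.0
time: 4.95
tool_pos: [611.5, 29.5, 307.5]
tcp_rot: [-3.141, 0.0, 1.157]
contact_force: [-2.4, 1.4, 0.9]
grip_width: 19.4
finger_force: 30.0
time: 5.62
tool_pos: [642.2, 24.9, 307.5]
tcp_rot: [-3.141, 0.001, 1.674]
contact_force: [-0.2, -1.4, 1.0]
grip_width: 19.6
finger_force: 30.0
```

Crank turned: the knob is at (642, 25), 276.5°, which puts the fork at about 168.5°. I'll release it, lift and check.

```bash
python3 -m creep '0 0 0 0 0 0 100;0 0 0 0 0 0 100;0 0 0 0 0 0 100;0 0 0 0 0 0 100;0 0 .02 0 0 0 100;0 0 .025 0 0 0 100;0 0 .025 0 0 0 100;0 0 .025 0 0 0 100'
python3 -m creep '-.02 .03 0 0 0 -.12 100;-.02 .03 0 0 0 -.12 100;-.02 .03 0 0 0 -.12 100;-.02 .03 0 0 0 -.12 100;-.02 .03 0 0 0 -.12 100;-.02 .03 0 0 0 -.12 100;-.02 .03 0 0 0 -.12 100;-.02 .03 0 0 0 -.12 100'
python3 - <<'E'
from h import *
for n in('scene','side'):
    im=viewer.capture(n); cv2.imwrite(f'pics/{n}1.png',im[:,:,::-1])
a=cv2.imread('pics/scene1.png')[190:370,240:480]; b=cv2.imread('pics/side1.png')[110:290,280:440]
f=lambda i,k:cv2.resize(i,None,fx=k,fy=k,interpolation=cv2.INTER_CUBIC)
cv2.imwrite('pics/c1.png',np.hstack([f(a,2),f(b,2)]))
c=cam('scene'); print('blue',at(c,(451,322.9),3))
E
```

```text
time: 6.28
tool_pos: [642.1, 25.2, 403.6]
tcp_rot: [-3.141, -0.0, 1.676]
contact_force: [0.2, -0.3, -0.4]
grip_width: 68.4
finger_force: 0.0
time: 6.95
tool_pos: [481.0, 266.3, 402.7]
tcp_rot: [3.142, -0.0, 0.71]
contact_force: [0.2, 0.7, -0.6]
grip_width: 91.9
finger_force: 0.0
blue [329.80783501 386.25465505   3.        ]
```

View pics/c1.png

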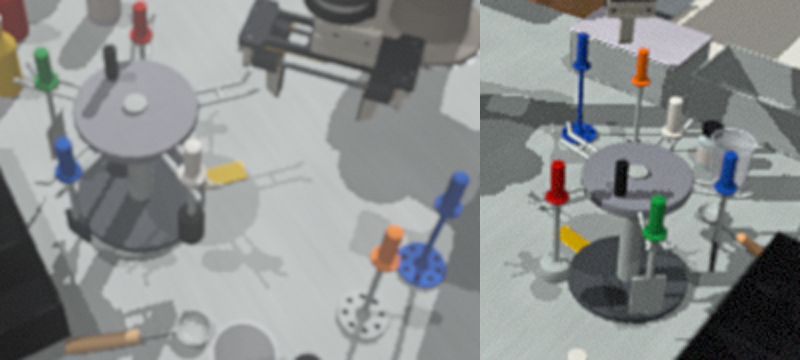

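The left crop (scene) shows the free fork at (230,95), now pointing to the robot above the yellow tab. The orange masher is at (388,247) and the blue look-alike is well clear of it, at about (330, 386) in the world. Next, the masher grasp.

```bash
python3 -m creep '-.0037 .0172 0 0 0 -.1138 100;-.0037 .0172 0 0 0 -.1138 100;-.0037 .0172 0 0 0 -.1138 100;-.0037 .0172 0 0 0 -.1138 100;-.0037 .0172 0 0 0 -.1138 100;-.0037 .0172 0 0 0 -.1138 100;-.0037 .0172 0 0 0 -.1138 100;-.0037 .0172 0 0 0 -.1138 100'
python3 -m creep '0 0 -.02 0 0 0 100;0 0 -.02 0 0 0 100;0 0 -.02 0 0 0 100;0 0 0 0 0 0 100'
python3 - <<'E'
from h import *
c=cam('wrist'); im=viewer.capture('wrist')
h=cv2.cvtColor(im,cv2.COLOR_RGB2HSV); m=cv2.inRange(h,(7,130,100),(16,255,255)); cv2.imwrite('pics/w2.png',im[:,:,::-1])
N,L,S,C=cv2.connectedComponentsWithStats(m)
for s,q in zip(S[1:],C[1:]):
    if s[4]>60: print(s,q.round(1),at(c,q,195).round(1))
print(proj(c,[[450.9,404.3,230],[450.9,404.3,198],[450.9,404.3,160]]).round(1), readout.get_obs()['tool_pos'])
E
```

```text
time: 7.72
tool_pos: [453.0, 403.0, 402.5]
tcp_rot: [3.141, -0.0, -0.199]
contact_force: [0.3, -0.4, -0.7]
grip_width: 92.0
finger_force: 0.0
time: 8.05
tool_pos: [452.1, 401.5, 338.2]
tcp_rot: [3.136, 0.005, -0.193]
contact_force: [-0.4, -0.1, -1.3]
grip_width: 91.9
finger_force: 0.0
[ 295  184   44   65 2048] [317.  215.3] [453.3 403.2 195. ]
[[315.7 236.1]
 [316.1 220. ]
 [316.5 205.4]] [452.62505507 401.83823116 340.60912654]
```

```bash
python3 -m creep '0 .0015 -.016 0 0 0 100;0 0 -.016 0 0 0 100;0 0 -.016 0 0 0 100;0 0 -.016 0 0 0 100;0 0 -.016 0 0 0 100;0 0 -.0135 0 0 0 100;0 0 0 0 0 0 100;0 0 0 0 0 0 100'
python3 -m creep '0 0 0 0 0 0 0;0 0 0 0 0 0 0;0 0 0 0 0 0 0;0 0 0 0 0 0 0;0 0 0 0 0 0 0;0 0 0 0 0 0 0;0 0 0 0 0 0 0;0 0 0 0 0 0 0'
python3 -m creep '0 0 0 0 0 0 0;0 0 0 0 0 0 0;0 0 0 0 0 0 0;0 0 0 0 0 0 0'
```

```text
time: 8.77
tool_pos: [453.4, 404.1, 250.1]
tcp_rot: [-3.141, -0.001, -0.194]
contact_force: [0.2, 0.4, -0.3]
grip_width: 91.5
finger_force: 0.0
time: 9.43
tool_pos: [452.8, 404.1, 249.0]
tcp_rot: [3.141, 0.0, -0.194]
contact_force: [0.3, -0.5, 0.3]
grip_width: 42.8
finger_force: 0.0
time: 9.77
tool_pos: [452.7, 404.0, 249.0]
tcp_rot: [3.141, 0.0, -0.194]
contact_force: [0.4, -0.5, 0.2]
grip_width: 21.6
finger_force: 30.0
```

```bash
python3 -m creep '0 0 .01 0 0 0 0;0 0 .018 0 0 0 0;0 0 .018 0 0 0 0;0 0 .018 0 0 0 0;0 0 .018 0 0 0 0;0 0 .019 0 0 -.01 0;0 0 0 0 0 0 0'
python3 -m creep '-.0034 -.0195 0 0 0 0 0;-.0034 -.0195 0 0 0 0 0;-.0034 -.0195 0 0 0 0 0;-.0034 -.0195 0 0 0 0 0;-.0034 -.0195 0 0 0 0 0;-.0034 -.0195 0 0 0 0 0;-.0034 -.0195 0 0 0 0 0;-.0034 -.0195 0 0 0 0 0'
python3 -m creep '-.0034 -.0195 0 0 0 0 0;-.0034 -.0195 0 0 0 0 0;-.0034 -.0195 0 0 0 0 0;-.0034 -.0195 0 0 0 0 0;-.0034 -.0195 0 0 0 0 0;-.0034 -.0195 0 0 0 0 0;0 0 0 0 0 0 0;0 0 0 0 0 0 0'
python3 - <<'E'
from h import *
for n in('scene','side','wrist'):
    c=cam(n);im=viewer.capture(n); cv2.imwrite(f'pics/{n}2.png',im[:,:,::-1]); np.savez(f'{n}2.npz',*c)
o=readout.get_obs(); print(o['tool_pos'],o['tcp_rot'],o['contact_force'],o['grip_width'])
c=cam('wrist'); t=np.radians(168.4); u=np.array([np.cos(t),np.sin(t)])
print([proj(c,[635.5+r*u[0],84+r*u[1],220])[0].round(0) for r in(128,133,164)], proj(c,[*o['tool_pos'][:2],261]))
a=cv2.imread('pics/scene2.png')[190:320,260:460]; b=cv2.imread('pics/side2.png')[110:240,280:440]
cv2.imwrite('pics/c2.png',cv2.resize(np.hstack([a,b]),None,fx=2.2,fy=2.2,interpolation=cv2.INTER_CUBIC))
E
```

```text
time: 10.35
tool_pos: [453.5, 404.7, 354.4]
tcp_rot: [-3.137, -0.005, -0.204]
contact_force: [0.6, 0.4, -2.3]
grip_width: 21.6
finger_force: 30.0
time: 11.02
tool_pos: [424.9, 247.1, 349.0]
tcp_rot: [3.141, 0.001, -0.203]
contact_force: [1.0, -0.3, -3.9]
grip_width: 21.5
finger_force: 30.0
time: 11.68
tool_pos: [404.8, 130.6, 349.5]
tcp_rot: [3.142, 0.001, -0.206]
contact_force: [0.6, 1.0, -3.1]
grip_width: 21.6
finger_force: 30.0
[405.13761462 131.68515777 349.71080636] [-3.14144083e+00  5.44139522e-04 -2.03345866e-01] [-0.22747406 -0.44002839 -2.29361574] 21.779171502663846
[array([321.,  51.]), array([321.,  60.]), array([321., 114.])] [[320.61482403 246.38046868]]
```

View pics/wrist2.png

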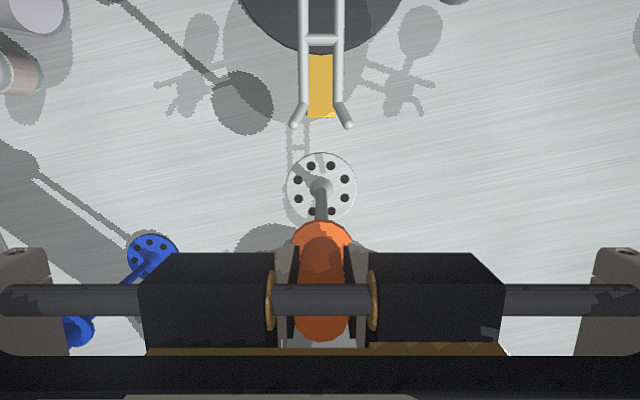

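View pics/c2.png

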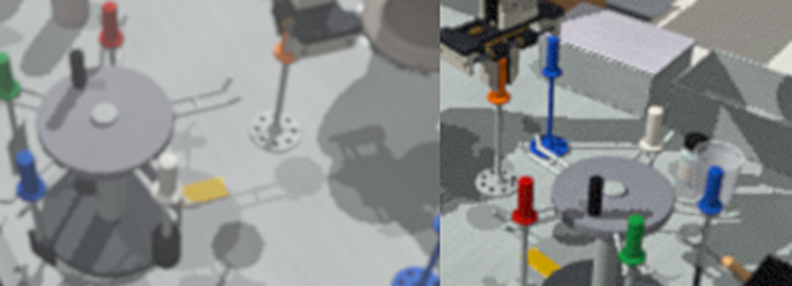

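The wrist view shows the free fork centred on column 321, over the tab, with the masher's shaft and collar in line at column 321. The cross-wire is at y≈40 and the raised tips run from about y=104 to 125. The masher hangs upright in the grip. Before entering, I'll check the radial offset of the masher in the grip.

```bash
python3 - <<'E'
from h import *
d=np.load('wrist2.npz'); c=[d[f'arr_{i}'] for i in range(4)]
T=np.array([404.9,131.1]); u=np.array([np.cos(-.204),np.sin(-.204)])
for o in(-3,0,3):
    print(o,'rim',[proj(c,[*(T+u*(o+18)),z])[0].round(1) for z in(260.5,266.5)],'plate',proj(c,[*(T+u*o),104.])[0].round(1))
im=cv2.imread('pics/wrist2.png'); h=cv2.cvtColor(im,cv2.COLOR_BGR2HSV)
m=cv2.inRange(h,(4,120,60),(18,255,255))[200:280,321-4:325]; print('rim y',200+np.argmax(m>0,axis=0))
g=cv2.cvtColor(im,cv2.COLOR_BGR2GRAY); print('col321',g[20:60,321].tolist())
# plate ellipse centre
for y in (60,90): print(y,g[y,290:352].tolist())
ax=np.array([635.5,84])
for z in(209,214,220,226,231): print(z,'xwire',proj(c,[*(ax-u*119.5),z])[0].round(1),'wires y60/90 sep',[ (lambda p:p[1]-p[0])(proj(c,[[*(ax-u*r+s*np.array([-u[1],u[0]])*-11),z] for s in(-1,1)])[:,0]).round(1) for r in(133,150)])
E
```

```text
-3 rim [array([321.4, 221. ]), array([321.4, 224.4])] plate [321.3 189.5]
0 rim [array([321.4, 215.8]), array([321.4, 219.1])] plate [321.3 186.6]
3 rim [array([321.4, 210.5]), array([321.4, 213.7])] plate [321.3 183.7]
rim y [219 219 219 219 219 219 220 220]
col321 [78, 82, 83, 84, 85, 82, 79, 84, 85, 79, 81, 82, 84, 102, 138, 164, 184, 208, 222, 204, 201, 200, 192, 178, 163, 154, 79, 82, 89, 87, 87, 86, 93, 82, 61, 117, 187, 181, 179, 180]
60 [167, 166, 162, 163, 164, 163, 168, 148, 107, 121, 148, 168, 200, 219, 219, 222, 219, 206, 181, 170, 173, 176, 178, 177, 175, 181, 178, 178, 177, 176, 179, 177, 178, 181, 179, 176, 177, 183, 182, 177, 181, 183, 151, 101, 114, 139, 166, 190, 212, 219, 221, 222, 211, 181, 159, 163, 167, 167, 166, 170, 167, 163]
90 [163, 162, 166, 166, 164, 170, 167, 171, 136, 105, 139, 163, 182, 208, 220, 223, 221, 217, 184, 178, 181, 177, 181, 180, 179, 182, 179, 184, 178, 179, 182, 180, 184, 181, 178, 182, 178, 182, 182, 176, 181, 187, 151, 98, 124, 150, 175, 201, 216, 221, 220, 218, 200, 175, 167, 170, 168, 166, 169, 175, 168, 171]
209 xwire [320.4  39. ] wires y60/90 sep [np.float64(35.1), np.float64(34.4)]
214 xwire [320.4  37.3] wires y60/90 sep [np.float64(35.9), np.float64(35.1)]
220 xwire [320.4  35.3] wires y60/90 sep [np.float64(37.0), np.float64(36.1)]
226 xwire [320.4  33.1] wires y60/90 sep [np.float64(38.0), np.float64(37.1)]
231 xwire [320.3  31.1] wires y60/90 sep [np.float64(39.0), np.float64(38.0)]
```

The masher's axis sits about 1 mm behind the tool centre. The wire spacing (34.8 px) says the fork is bent low, with its wire tops near z 211, so contact is expected at TCP z≈300. I'll move in radially above the raised ends.

```bash
python3 -m creep '.0125 -.0026 -.002 0 0 0 0;.0125 -.0026 -.002 0 0 0 0;.0125 -.0026 -.002 0 0 0 0;.0125 -.0026 -.002 0 0 0 0;.0125 -.0026 -.002 0 0 0 0;.0125 -.0026 -.002 0 0 0 0;.0125 -.0026 -.002 0 0 0 0;.0125 -.0026 -.002 0 0 0 0'
python3 -m creep '0 0 -.004 0 0 0 0;0 0 -.004 0 0 0 0;0 0 -.004 0 0 0 0;0 0 -.004 0 0 0 0;0 0 0 0 0 0 0;0 0 0 0 0 0 0'
python3 - <<'E'
from h import *
for n in('scene','side'): cv2.imwrite(f'pics/{n}3.png',viewer.capture(n)[:,:,::-1])
f=[]
for i in range(10): viewer.capture('side'); f.append(readout.get_obs()['contact_force'])
print(np.mean(f,0),np.std(f,0),readout.get_obs()['tool_pos'])
a=cv2.imread('pics/scene3.png')[190:310,260:420]; b=cv2.imread('pics/side3.png')[110:230,280:440]
cv2.imwrite('pics/c3.png',cv2.resize(np.hstack([a,b]),None,fx=2.5,fy=2.5,interpolation=cv2.INTER_CUBIC))
E
```

```text
time: 12.5
tool_pos: [506.7, 109.9, 333.3]
tcp_rot: [3.141, 0.001, -0.204]
contact_force: [-0.7, 0.6, -2.8]
grip_width: 21.4
finger_force: 30.0
time: 13.0
tool_pos: [504.7, 110.5, 318.0]
tcp_rot: [3.141, 0.0, -0.204]
contact_force: [-1.1, -0.6, -3.1]
grip_width: 21.4
finger_force: 30.0
[-0.11360808  0.07402119 -3.47966284] [0.42012566 0.57070076 0.71995026] [505.17042453 110.31549243 318.04932353]
```

View pics/c3.png

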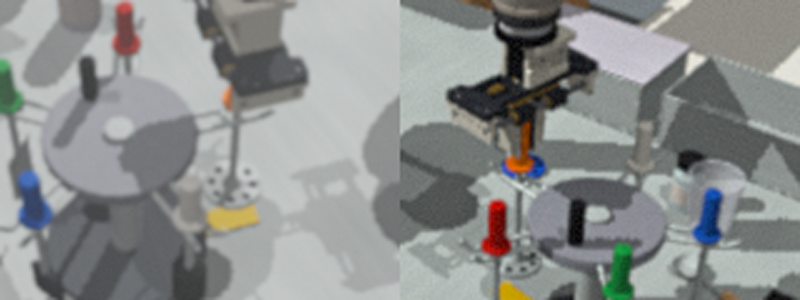

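Both views show the shaft between the wires with the collar above them. The tool's baseline Fz is −3.5 N, the masher's weight. Now I'll lower it while watching the force.

```bash
cat > fz.py <<'E'
from h import *
f=[]
for i in range(6): f.append(readout.get_obs()['contact_force']); viewer.capture('side')
o=readout.get_obs(); print('MEAN',np.mean(f,0).round(2),o['tool_pos'].round(2),o['time'])
E
python3 -m creep '0 0 -.002 0 0 0 0;0 0 -.002 0 0 0 0;0 0 -.002 0 0 0 0;0 0 -.002 0 0 0 0;0 0 0 0 0 0 0;0 0 0 0 0 0 0'; python3 fz.py
python3 -m creep '0 0 -.001 0 0 0 0;0 0 -.001 0 0 0 0;0 0 0 0 0 0 0;0 0 0 0 0 0 0'; python3 fz.py
```

```text
time: 14.1
tool_pos: [505.1, 110.3, 309.8]
tcp_rot: [3.141, 0.0, -0.204]
contact_force: [-0.2, -0.2, -3.6]
grip_width: 21.4
finger_force: 30.0
MEAN [-0.43 -0.05 -3.25] [505.18 110.35 310.15] 14.4
time: 14.73
tool_pos: [505.1, 110.3, 307.9]
tcp_rot: [3.141, 0.0, -0.204]
contact_force: [-0.5, -0.4, -3.1]
grip_width: 21.2
finger_force: 30.0
MEAN [ 0.04 -0.28 -3.4 ] [505.16 110.34 308.06] 15.0333
```

```bash
python3 -m creep '0 0 -.001 0 0 0 0;0 0 -.001 0 0 0 0;0 0 0 0 0 0 0;0 0 0 0 0 0 0'; python3 fz.py
python3 -m creep '0 0 -.001 0 0 0 0;0 0 0 0 0 0 0;0 0 0 0 0 0 0'; python3 fz.py
```

```text
time: 15.37
tool_pos: [505.1, 110.3, 305.9]
tcp_rot: [3.141, 0.0, -0.204]
contact_force: [-0.7, -0.2, -4.4]
grip_width: 21.4
finger_force: 30.0
MEAN [-0.37  0.02 -3.63] [505.16 110.33 306.06] 15.6667
time: 15.92
tool_pos: [505.1, 110.3, 305.0]
tcp_rot: [3.141, 0.0, -0.204]
contact_force: [0.0, 0.3, -4.3]
grip_width: 21.9
finger_force: 30.0
MEAN [ 0.09 -0.22 -3.29] [505.15 110.34 305.06] 16.2167
```

```bash
python3 -m creep '0 0 -.001 0 0 0 0;0 0 0 0 0 0 0;0 0 0 0 0 0 0'; python3 fz.py
```

```text
time: 16.47
tool_pos: [505.1, 110.3, 303.9]
tcp_rot: [3.141, 0.0, -0.204]
contact_force: [-0.7, -0.7, -2.9]
grip_width: 21.7
finger_force: 30.0
MEAN [-0.06 -0.4  -3.4 ] [505.15 110.35 304.05] 16.7667
```

```bash
python3 -m creep '0 0 -.001 0 0 0 0;0 0 0 0 0 0 0;0 0 0 0 0 0 0'; python3 fz.py
python3 -m creep '0 0 -.001 0 0 0 0;0 0 0 0 0 0 0;0 0 0 0 0 0 0'; python3 fz.py
```

```text
time: 17.02
tool_pos: [505.1, 110.4, 302.9]
tcp_rot: [3.141, 0.0, -0.204]
contact_force: [0.1, 0.2, -3.8]
grip_width: 21.2
finger_force: 30.0
MEAN [-0.36  0.17 -3.5 ] [505.18 110.34 303.06] 17.3167
time: 17.57
tool_pos: [505.1, 110.3, 301.9]
tcp_rot: [3.141, 0.0, -0.204]
contact_force: [0.4, 0.6, -2.8]
grip_width: 21.3
finger_force: 30.0
MEAN [ 0.07  0.25 -3.09] [505.16 110.33 302.06] 17.8667
```

```bash
python3 -m creep '0 0 -.001 0 0 0 0;0 0 0 0 0 0 0;0 0 0 0 0 0 0'; python3 fz.py
```

```text
time: 18.12
tool_pos: [505.1, 110.3, 300.9]
tcp_rot: [3.141, 0.0, -0.204]
contact_force: [-1.1, -0.2, -3.1]
grip_width: 21.5
finger_force: 30.0
MEAN [-0.14 -0.36 -3.34] [505.16 110.35 301.06] 18.4167
```

```bash
python3 -m creep '0 0 -.001 0 0 0 0;0 0 0 0 0 0 0;0 0 0 0 0 0 0'; python3 fz.py
```

```text
time: 18.67
tool_pos: [505.1, 110.3, 299.9]
tcp_rot: [3.141, 0.0, -0.204]
contact_force: [-0.5, -0.0, -4.2]
grip_width: 21.2
finger_force: 30.0
MEAN [-0.29  0.13 -3.74] [505.16 110.34 300.08] 18.9667
```

```bash
python3 -m creep '0 0 -.001 0 0 0 0;0 0 0 0 0 0 0;0 0 0 0 0 0 0'; python3 fz.py
```

```text
time: 19.22
tool_pos: [505.2, 110.4, 299.3]
tcp_rot: [-3.142, -0.0, -0.204]
contact_force: [-0.2, 0.0, -0.4]
grip_width: 21.3
finger_force: 30.0
MEAN [-0.1  -0.02 -0.74] [505.21 110.35 299.16] 19.5167
```

Contact: the fork carries about 2.7 N, and this has been held for over 0.5 s. I'll ease down 0.2 mm, hold, then open and rise.

```bash
python3 -m creep '0 0 -.0002 0 0 0 0;0 0 0 0 0 0 0;0 0 0 0 0 0 0;0 0 0 0 0 0 0;0 0 0 0 0 0 0;0 0 0 0 0 0 0'; python3 fz.py
python3 -m creep '0 0 0 0 0 0 20;0 0 0 0 0 0 40;0 0 0 0 0 0 70;0 0 0 0 0 0 100;0 0 0 0 0 0 100;0 0 0 0 0 0 100;0 0 0 0 0 0 100;0 0 0 0 0 0 100'
python3 -m creep '0 0 .005 0 0 0 100;0 0 .015 0 0 0 100;0 0 .02 0 0 0 100;0 0 .025 0 0 0 100;0 0 .025 0 0 0 100;0 0 .02 0 0 0 100;-.02 0 0 0 0 0 100;-.03 0 0 0 0 0 100'
python3 -m creep '-.03 0 0 0 0 0 100;-.03 0 0 0 0 0 100;-.03 0 0 0 0 0 100;0 0 0 0 0 0 100;0 0 0 0 0 0 100'
python3 - <<'E'
from h import *
for n in('scene','side','wrist'): cv2.imwrite(f'pics/{n}4.png',viewer.capture(n)[:,:,::-1])
a=cv2.imread('pics/scene4.png')[190:310,260:420]; b=cv2.imread('pics/side4.png')[110:230,280:440]; w=cv2.imread('pics/wrist4.png')
t=cv2.resize(np.hstack([a,b]),None,fx=2,fy=2,interpolation=cv2.INTER_CUBIC)
cv2.imwrite('pics/c4.png',np.vstack([t,w[:340]]))
E
```

```text
time: 20.02
tool_pos: [505.2, 110.4, 298.9]
tcp_rot: [3.142, -0.0, -0.204]
contact_force: [-1.1, 0.7, -0.7]
grip_width: 21.4
finger_force: 30.0
MEAN [-0.2   0.22 -0.01] [505.21 110.36 298.89] 20.3167
time: 20.98
tool_pos: [505.2, 110.3, 298.8]
tcp_rot: [3.142, 0.0, -0.204]
contact_force: [-0.5, -0.3, 0.1]
grip_width: 63.6
finger_force: 0.0
time: 21.65
tool_pos: [456.3, 110.2, 409.7]
tcp_rot: [-3.141, -0.003, -0.205]
contact_force: [0.9, -0.7, 0.1]
grip_width: 91.7
finger_force: 0.0
time: 22.07
tool_pos: [364.4, 110.4, 409.9]
tcp_rot: [-3.141, -0.002, -0.203]
contact_force: [0.3, 0.7, -0.2]
grip_width: 92.0
finger_force: 0.0
```

View pics/c4.png

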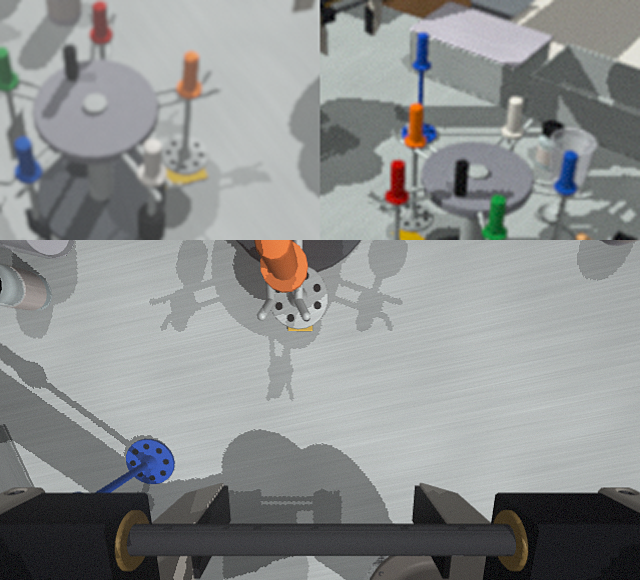

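The masher hangs upright in the fork (scene crop (190,75), wrist (283,270)), with its collar behind the raised ends and over the tab. The robot is clear. I'll let it settle and hand in.

```bash
python3 -m creep '0 0 0 0 0 0 100;0 0 0 0 0 0 100;0 0 0 0 0 0 100;0 0 0 0 0 0 100;0 0 0 0 0 0 100;0 0 0 0 0 0 100;0 0 0 0 0 0 100;0 0 0 0 0 0 100'
python3 -c "
from plant import order; print(order.close_job())"
```

```text
time: 22.88
tool_pos: [365.1, 110.3, 408.8]
tcp_rot: [3.141, 0.0, -0.204]
contact_force: [-0.2, -0.1, 0.0]
grip_width: 91.9
finger_force: 0.0
the job is handed in; nothing more can be done
None
```

I turned the free fork over the yellow tab and hung the orange masher in it, upright and with the arm clear; the job was handed in at about 23 s, and no verdict was returned.

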